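# Feel out the free play of the sampler's hand lever and centre it

### The job

The hand lever of the sample-changer drive has some free play in its coupling before it takes the dark steel shaft collar along. Rock the lever by its black knob, first to the left (as seen from the robot) until it just meets firm resistance, then back to the right until it meets resistance again, gently, so that the collar under it is not forced round. Then leave the lever let go and at rest in the middle of the free play you found, with nothing else disturbed.

Things in the scene. Friction and masses are not known exactly. Their poses are not given: they have to be found in the camera images.
- drive: The fixed hand drive: a white plate 240 x 420 x 12 mm on the table, carrying a grey gearbox with a sloping top face, the lever, two posts and a beam. Origin at the centre of the plate's underside; x away from the robot, y left, z up. It stands elsewhere and turned up to 0.3 rad each time.
- axle (a point): Point where the lever's axle leaves the gearbox's sloping top face (110 x 120 mm), 75 mm above the table over the drive's origin. z is the axle, up out of the face, leaning 30 degrees from vertical towards the robot; x points up the slope, away from the robot; y to the left.
- beam (a point): Middle of the underside of an aluminium beam, 300 mm above the table: 30 x 30 mm, 420 mm long along the drive's y, on two round posts 370 mm apart, 58 mm beyond the axle point. It passes above the far side of the knob, so a gripper coming straight down hits it; one that comes along the axle has room.
- lever (a joint): Angle of the lever to the collar (rad), positive = knob to the left. Zero is not the middle of the play. The play is 0.4 to 0.9 rad wide in all; the lever starts inside it; its ends must be felt. Inside it about 1 N at the knob moves the lever, which stays where left. At each end is a hard stop on the collar: about 15 N at the knob drags the collar round, and it stays there.
- lever_bar (a point): The lever: aluminium bar 150 x 24 x 12 mm with a round counterweight on its short end and the knob on its long end, swinging parallel to the sloping face, its upper face 38 mm above it. This point lies at the axle point, fixed to the lever; z along the axle, x along the bar towards the knob.
- knob_grip (a point): Grip point on the axis of the black knob: a round handle 25 mm in diameter, 66 mm long, parallel to the axle, 80 mm from it, free to spin on its own pin. The point is 75 mm above the sloping face, 37 mm above the bar, 30 mm below the knob's top. The knob starts within 0.6 rad of straight up the slope from the axle. Use its position only: it spins.
- collar_mark (a point): Raised light mark on the rim of the dark steel shaft collar (76 mm in diameter, under the lever), 35 mm from the axle and 22 mm above the sloping face. It shows whether the collar has been dragged round.
- spacer: Bystander: white plastic cylinder, 42 mm in diameter, 62 mm high, standing on the left front corner of the white plate. Origin at the centre of its underside.
- jar: Bystander: small jar with a black cap, 44 mm in diameter, 55 mm high, standing on the right front corner of the white plate. Origin at the centre of its underside.
- bottle: Bystander: reagent bottle with black cap, 86 mm in diameter, 180 mm high, standing on the table to the right. Origin at the centre of its underside.
- stopper: Bystander: black cylinder, 44 mm in diameter, 60 mm high, on the table to the right. Origin at the centre of its underside.
- beaker: Bystander: glass beaker, 70 mm in diameter, 90 mm high, on the table to the right. Origin at the centre of its underside.
- driver: Bystander: screwdriver, 170 mm long, lying on the table to the left. Origin under its middle.

How it is judged (in metres and radians):
On the way, in this order (a step that is already met when the one before it is completed fails the run):
1. the lever is turned left, up to the left end of its free play (within 0.03 rad of the stop) (value of joint lever above 0.15 rad), for 0.1 s.
2. then the lever is turned right, up to the right end of its free play (within 0.03 rad of the stop) (value of joint lever below -0.39 rad), for 0.1 s.
At the end, for the whole second after the job is handed in: The lever rests, released, within 0.085 rad (7 mm at the knob) of the middle of its free play (which is 0.6 rad wide), and the collar mark is within 12 mm of where it was at the start (value of joint lever between -0.205 and -0.035 rad and velocity of joint lever between -0.05 and 0.05 rad/s and distance of collar_mark from where it was at the start of the episode below 0.012 m); the robot touches nothing.
It fails at once if the shaft collar is forced round (its mark moves more than 12 mm, 0.34 rad) (distance of collar_mark from where it was at the start of the episode above 0.012 m).
It fails at once if a bystander is moved more than 30 mm or tipped over (distance of any of spacer, jar, bottle, stopper, beaker, driver from where it was at the start of the episode above 0.03 m or angle between any of spacer, jar, bottle, stopper, beaker's own z axis and vertical above 0.5 rad).
It also fails if it takes over 51 s, if anything falls off the work surface, if the arm or the gripper's body presses on something with over 40 N, if the wrist force passes 120 N, or if a joint passes its speed limit or range.

### The arm

A 7-joint arm with a two-finger parallel gripper is mounted at the origin on the work surface. World frame = base frame: x ahead of the robot, y to its left, z up, the work surface at z = 0. Lengths are in mm, angles in rad, forces in N, time in s.
With the tool pointing down it reaches from about 350 to 900 mm from the base axis. Payload 8.1 kg.
Tool frame: the origin (TCP) lies midway between the tips of the shut fingers; the grasp point (between the pads) lies 19 mm behind it; z points along the fingers, y is the line along which they close (so a half turn about z gives the same grasp; the last joint's range is limited). The gripper opens to 85 mm and grips with 20 to 120 N. Pads are 22 mm wide; open, the fingers measure 114 mm over their backs; the gripper's body (76 mm by 85 mm) begins 54 mm behind the grasp point. The pads swing forward as they close: fully open they stand 13 mm farther back than shut.
Start: joints at [1.09, 0.434, 0.025, 1.573, -0.012, 1.134, -0.075], TCP at [230.526, -580.947, 231.323] pointing down, gripper open.
Joint ranges: [-2.62, 2.62], [-0.44, 2.09], [-1.27, 1.32], [0.08, 2.57], [-1.32, 4.46], [0.12, 2], [-2.74, 2.74]. Speed limits (rad/s): [2.22, 2.22, 3.01, 3.01, 3.14, 3.14, 3.14].

### API

Orientations are given as a rotation vector (axis times angle).
In Python, from workcell import telemetry, viewer, r gives the robot as it stands.
- The arm moves only by the tool jog_arm, never from a script. Its argument "moves" is one flat list of numbers, 5 for each row, row after row: the closure in counts, from 0 (fully open) to 255 (shut), then the shift along the tool's x, y, z in m, then the turn about the tool's z in degrees. A call has exactly 8 rows; each row is the pose to reach, as a shift and turn from the pose commanded when the call began, along the tool's axes at that moment; what a row does not reach only later rows make up. A row lasts 1/12 s, in which the tool goes at most 41.7 mm and 7.16 degrees, less where a joint would pass 70% of its speed; a pose out of reach is approached as far as the arm can. A call with a gripper value outside its range is refused whole. The fingers move at their own pace and stop on an object; "grip_force" is the grip in N (left out, the last holds). Time passes only in rows, so rows that repeat a pose let the fingers close, or fill a call up. It gives the time, the measured TCP pose, the force, the opening and the grip force at its end, in the units of the state.
- telemetry.observe(): the state, without advancing time (a new reading comes with each control period).
- viewer.capture(name): name is "side" or "top" or "wrist"; returns the picture (420x560x3 uint8, red, green, blue); there is no depth.
- viewer.calibration(name): a dict with "intrinsics" (3x3 intrinsics, pixels), "k1" (the pictures are not rectified: a ray, as slopes to the right and down, at radius r is drawn at 1 + k1 r^2 times it, then the intrinsics apply), "rvec" (rotation vector, rad) and "tvec" (3), from world to camera coordinates, as OpenCV has them; the wrist camera has in their place "mount" (4x4, takes a point from camera to tool coordinates, whose origin is the TCP and whose axes are the flange's). Camera axes: x right, y down, z forward; pixel columns grow to the right and rows downward; lengths in mm; the calibration is good to about 2 mm. A picture is of the moment at which its call begins: read the wrist's pose just before it. calibration takes no time and is no camera call.
- r.hand_in(): hands the job in; it is judged then, once.
The state is a dict: "clock": time; "joints": joint angles; "qd": joint speeds; "effort": joint torques, N m; "position": TCP position; "tool_rot": TCP orientation; "force": force on the tool from outside, world axes, zero at the start; "torque": the same for the moment, N m; "finger_gap": finger opening in mm; "grasp_force": force on a finger pad.
Only numpy, scipy, OpenCV 4.12 (cv2) and the standard library are available. Lean on these libraries where they do the work, as an engineer would, in place of code of your own. Each camera call takes 0.05 s, during which the arm holds its last target. There are 200 camera calls.

## Working session

There is one attempt and no reset: what is moved stays moved. The work goes in short steps, Python scripts to look and compute and a tool call to move; the robot and the scene stay as the last step left them, time stands still between calls to the robot, and variables do not carry over. Pictures are saved under pics/ and viewed, at most 12 in all, crops included, and the job is handed in when it is done.

Besides the shell and the picture viewer there is one more tool, called as name(argument=value, ...), one argument or row to a line, values as JSON. jog_arm: Moves the arm, as the interface text tells. Its arguments: {"type":"object","properties":{"moves":{"type":"array"},"grip_force":{"type":"number"}},"required":["moves"]}

```bash
ls; mkdir -p pics
python3 - <<'E'
from workcell import telemetry, viewer, r
import cv2,numpy as np
np.set_printoptions(precision=4,suppress=True)
s=telemetry.observe();print(s)
for n in("side","top","wrist"):
    print(n,viewer.calibration(n))
a=viewer.capture("side");b=viewer.capture("top")
cv2.imwrite("pics/side0.png",a[...,::-1]);cv2.imwrite("pics/top0.png",b[...,::-1])
E
```

```text
pics
{'clock': 0.0, 'joints': array([ 1.0904,  0.4352,  0.025 ,  1.5741, -0.0116,  1.134 , -0.0751]), 'qd': array([-0.0004,  0.0001,  0.0002, -0.001 , -0.0003,  0.0008,  0.0011]), 'effort': array([ -0.0002, -67.0472,   1.0253, -31.6218,   0.0156,   0.0126,
        -0.    ]), 'position': array([ 230.2759, -580.4878,  230.5342]), 'tool_rot': array([-3.0842, -0.5895,  0.0007]), 'force': array([ 0.4789, -0.1645,  0.3707]), 'torque': array([-0.0322, -0.0407, -0.0062]), 'grasp_force': 0.0, 'finger_gap': 85.59482003541494}
side {'intrinsics': array([[498.6393,   0.    , 277.1791],
       [  0.    , 498.6393, 198.3248],
       [  0.    ,   0.    ,   1.    ]]), 'k1': -0.0028065389493229956, 'rvec': array([ 2.345 , -0.2284,  0.108 ]), 'tvec': array([-512.8552,  187.5848, 1804.7767])}
top {'intrinsics': array([[385.9493,   0.    , 284.5434],
       [  0.    , 385.9493, 211.9472],
       [  0.    ,   0.    ,   1.    ]]), 'k1': 0.013440843022659249, 'rvec': array([ 2.0246, -2.1822,  0.2557]), 'tvec': array([ -10.6418,  538.464 , 1136.0881])}
wrist {'intrinsics': array([[364.0964,   0.    , 279.4514],
       [  0.    , 364.0964, 207.7212],
       [  0.    ,   0.    ,   1.    ]]), 'k1': -0.049639758740987895, 'mount': array([[  -0.0002,   -0.9522,   -0.3054,   79.1255],
       [   1.    ,    0.    ,   -0.0007,   -1.148 ],
       [   0.0007,   -0.3054,    0.9522, -142.1501],
       [   0.    ,    0.    ,    0.    ,    1.    ]])}
```

View pics/side0.png

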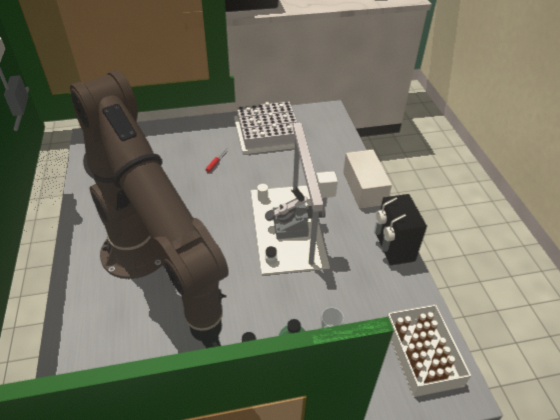

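View pics/top0.png

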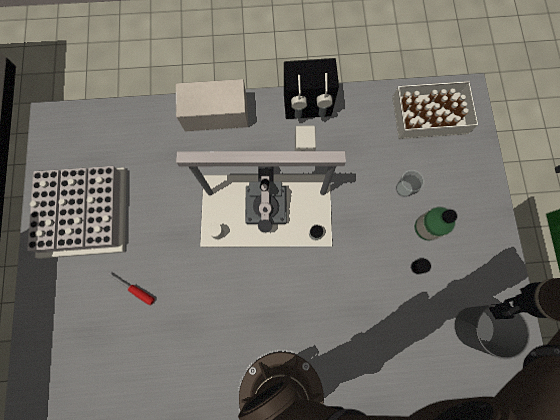

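The side view shows the drive at about (290,215), with the knob near (297,194). In the top view the plate spans (201..332, 178..247), the knob is near (265,172–185), the beam runs along row 157 and the bar points nearly straight up the slope. Next I'll enlarge the drive in both views.

```bash
cat > h.py <<'E'
import numpy as np,cv2
from scipy.spatial.transform import Rotation as R
from workcell import telemetry, viewer, r
np.set_printoptions(precision=3,suppress=True)
def cam(n,s=None):
    c=viewer.calibration(n)
    if n=="wrist":
        s=s or telemetry.observe(); T=np.eye(4);T[:3,:3]=R.from_rotvec(s["tool_rot"]).as_matrix();T[:3,3]=s["position"]
        W=np.linalg.inv(T@np.array(c["mount"])); return c["intrinsics"],c["k1"],W[:3,:3],W[:3,3]
    return c["intrinsics"],c["k1"],R.from_rotvec(c["rvec"]).as_matrix(),np.array(c["tvec"])
def ray(n,u,v,s=None):
    K,k,Rm,t=cam(n,s); p=cv2.undistortPoints(np.array([[[u,v]]],float),K,np.array([k,0,0,0.]))[0,0]
    d=Rm.T@np.array([p[0],p[1],1]); return -Rm.T@t,d/np.linalg.norm(d)
def onz(n,u,v,z,s=None):
    o,d=ray(n,u,v,s); return o+d*(z-o[2])/d[2]
def onplane(n,u,v,p,nv,s=None):
    o,d=ray(n,u,v,s); return o+d*((p-o)@nv)/(d@nv)
def tri(rs):
    A=sum(np.eye(3)-np.outer(d,d) for o,d in rs);b=sum((np.eye(3)-np.outer(d,d))@o for o,d in rs)
    x=np.linalg.solve(A,b); return x,[np.linalg.norm(np.cross(x-o,d)) for o,d in rs]
def proj(n,P,s=None):
    K,k,Rm,t=cam(n,s); return cv2.projectPoints(np.atleast_2d(P).astype(float),cv2.Rodrigues(Rm)[0],t,K,np.array([k,0,0,0.]))[0][:,0]
E
python3 - <<'E'
from h import *
a=cv2.imread("pics/side0.png");b=cv2.imread("pics/top0.png")
A=cv2.resize(a[170:280,240:340],None,fx=4,fy=4,interpolation=cv2.INTER_CUBIC)
B=cv2.resize(b[140:250,190:290][:, :],None,fx=4,fy=4,interpolation=cv2.INTER_CUBIC)
cv2.imwrite("pics/c0.png",np.hstack([A,B]))
for n,im in(("top",b),("side",a)):
    m=(im.min(2)>165).astype(np.uint8)
    k,l,st,c=cv2.connectedComponentsWithStats(m)
    x0,x1,y0,y1=(180,350,165,260) if n=="top" else (245,330,180,280)
    for i in range(1,k):
        if st[i,4]>300 and x0<c[i][0]<x1 and y0<c[i][1]<y1:
            mm=(l==i).astype(np.uint8);cn=max(cv2.findContours(mm,0,2)[0],key=cv2.contourArea)
            h=cv2.approxPolyDP(cv2.convexHull(cn),4,True)[:,0]
            print(n,st[i]);[print(q,onz(n,*q,12)) for q in h]
E
```

```text
top [ 200  182  132   64 5419]
[329 192] [ 604.036 -202.371   12.   ]
[331 245] [ 429.423 -190.952   12.   ]
[200 245] [460.513 223.434  12.   ]
[203 189] [644.876 208.953  12.   ]
[232 183] [658.427 113.287  12.   ]
[322 182] [ 639.887 -182.811   12.   ]
side [ 250  183   63   91 2544]
[250 190] [455.148 220.18   12.   ]
[261 183] [506.028 252.639  12.   ]
[292 187] [625.835 205.587  12.   ]
[312 268] [ 605.192 -208.084   12.   ]
[261 272] [ 427.466 -191.261   12.   ]
```

View pics/c0.png

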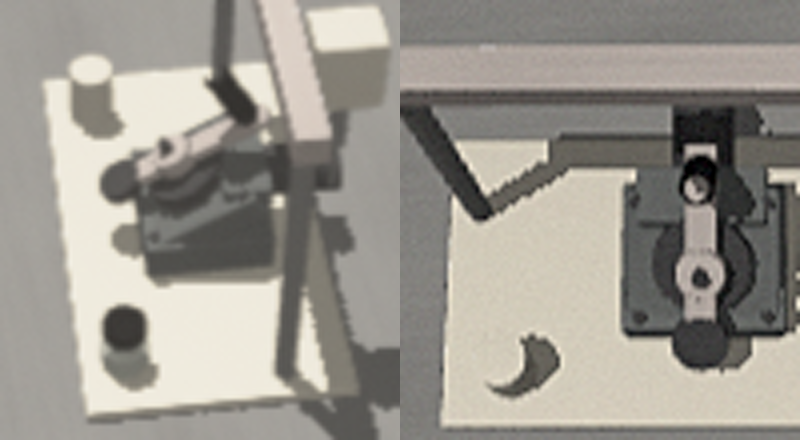

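```bash
cat >> h.py <<'E'
yaw=-0.075
def frame(c=(563,7),yaw=yaw):
    Y=R.from_euler("z",yaw).as_matrix(); F=Y@R.from_euler("y",-np.pi/6).as_matrix()
    return np.array([c[0],c[1],75.]),F
E
python3 - <<'E'
from h import *
A,F=frame(); print(F)
for th in(-.2,0,.2):
    P=[A+F@np.array([80*np.cos(th),80*np.sin(th),h]) for h in(38,75,105)]
    print(th,P[1],proj("top",P).ravel(),proj("side",P).ravel())
print("hub",proj("top",A+F@[0,0,40]),proj("side",A+F@[0,0,40]))
# measured: knob top & hub
print(tri([ray("top",264.5,183),ray("side",293.9,191.3)]))
print(tri([ray("top",265,208),ray("side",281.7,207)]))
E
```

```text
[[ 0.864  0.075 -0.499]
 [-0.065  0.997  0.037]
 [ 0.5    0.     0.866]]
-0.2 [592.125 -11.127 179.155] [269.683 181.655 269.243 184.444 268.865 186.842] [302.257 201.465 297.481 195.482 293.51  190.508]
0 [594.693   4.619 179.952] [264.254 181.117 263.638 183.89  263.109 186.274] [301.947 198.159 297.196 192.168 293.246 187.187]
0.2 [594.506  20.571 179.155] [258.839 181.646 258.049 184.435 257.37  186.832] [300.867 195.269 296.132 189.276 292.197 184.296]
hub [[264.592 207.526]] [[282.383 207.17 ]]
(array([587.171,   1.31 , 191.866]), [np.float64(5.9115568704140875), np.float64(5.911556870413874)])
(array([540.516,   7.28 , 112.393]), [np.float64(0.30316809108050696), np.float64(0.3031680910801922)])
```

The measured hub height (112 mm against about 110 expected) and lateral position fit the plate pose. The jog cannot tilt the tool, so it stays vertical. I'll set the closing line radial and push the knob sideways with the far open finger, so the body stays on the robot side of the beam.

```bash
cat >> h.py <<'E'
def togo(target,yawdeg=None):
    s=telemetry.observe();M=R.from_rotvec(s["tool_rot"]).as_matrix()
    y=np.degrees(np.arctan2(M[1,0],M[0,0]))
    print("tool shift m",M.T@(np.array(target)-s["position"])/1000,"yaw",y,"turn",None if yawdeg is None else y-yawdeg)
def drv(f,l,z,c=(563,7)):  # drive-frame forward,left -> world
    A,F=frame(c);Y=R.from_euler("z",yaw).as_matrix();p=A+Y@np.array([f,l,0]);return np.array([p[0],p[1],z])
E
python3 - <<'E'
from h import *
print(drv(-75,-45,231));togo(drv(-75,-45,231),90-4.3)
print(onz("top",420,266,60),onz("top",448,216,180),onz("top",317,232,67),onz("top",410,178,90))
E
```

```text
[484.839 -32.254 231.   ]
tool shift m [ 0.439 -0.416  0.   ] yaw 21.644039476815568 turn -64.05596052318444
[ 339.711 -444.986   60.   ] [ 463.293 -501.062  180.   ] [ 464.919 -144.961   67.   ] [ 608.37  -445.474   90.   ]
```

jog_arm(
  moves=[0,0.022,-0.021,0,-3.2,0,0.05,-0.047,0,-7,0,0.078,-0.074,0,-11,0,0.106,-0.1,0,-15,0,0.134,-0.127,0,-20,0,0.162,-0.154,0,-24,0,0.19,-0.18,0,-28,0,0.22,-0.208,0,-32],
)

```text
clock: 0.77
position: [358.3, -305.0, 231.2]
tool_rot: [2.802, 1.421, -0.001]
force: [0.1, -0.6, -0.3]
finger_gap: 85.4
grasp_force: 0.0
```

Run:
```python
from h import *
togo(drv(-75,-45,231),90-4.3)
```

```text
tool shift m [ 0.295 -0.059  0.   ] yaw 53.79578331729439 turn -31.904216682705616
```

jog_arm(
  moves=[0,0.04,-0.008,0,-4.5,0,0.08,-0.016,0,-9,0,0.12,-0.024,0,-13.5,0,0.16,-0.032,0,-18,0,0.2,-0.04,0,-22.5,0,0.24,-0.048,0,-27,0,0.275,-0.055,0,-30,0,0.295,-0.059,0,-32],
)

```text
clock: 1.43
position: [486.7, -29.4, 231.4]
tool_rot: [-2.296, -2.143, -0.003]
force: [0.0, 0.3, 1.2]
finger_gap: 85.5
grasp_force: 0.0
```

Run:
```python
from h import *
s=telemetry.observe();w=viewer.capture("wrist");print(s["position"],s["tool_rot"])
np.save("s1.npy",np.r_[s["position"],s["tool_rot"]]);cv2.imwrite("pics/w1.png",w[...,::-1])
A,F=frame()
for th in(-.1,0,.1): print(th,proj("wrist",[A+F@np.array([80*np.cos(th),80*np.sin(th),h]) for h in(38,105)],s).ravel())
print("hub",proj("wrist",A+F@[0,0,40],s))
togo(drv(-26,-35,170),85.7)
```

```text
[486.709 -29.361 231.396] [-2.296 -2.143 -0.003]
-0.1 [472.055 169.314 464.763 193.025]
0 [474.727 156.986 468.258 177.019]
0.1 [476.036 144.294 469.967 160.382]
hub [[352.954 146.897]]
tool shift m [0.004 0.046 0.062] yaw 86.3162809891172 turn 0.6162809891172003
```

View pics/w1.png

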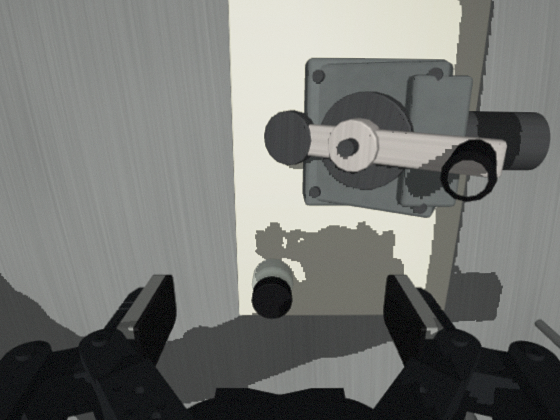

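The wrist view shows the hub at (353,147), exactly where predicted, and the knob top at about (468,177), so the knob angle is about 0. The far fingertip is at about (400,280). I'll move forward and down to the right of the knob.

jog_arm(
  moves=[0,0.002,0.015,0.01,0.3,0,0.003,0.03,0.025,0.6,0,0.004,0.04,0.04,0.6,0,0.004,0.046,0.055,0.6,0,0.004,0.046,0.063,0.6,0,0.004,0.046,0.063,0.6,0,0.004,0.046,0.063,0.6,0,0.004,0.046,0.063,0.6],
)

```text
clock: 2.15
position: [531.8, -33.5, 169.1]
tool_rot: [2.315, 2.123, 0.001]
force: [-0.0, 0.1, 0.6]
finger_gap: 85.6
grasp_force: 0.0
```

```bash
cat >> h.py <<'E'
def st():
    s=telemetry.observe();Y=R.from_euler("z",yaw).as_matrix();p=Y.T@(s["position"]-frame()[0])
    print("clk",s["clock"],"drive f,l",p[:2],"z",s["position"][2],"F drive",Y.T@s["force"],"tq",Y.T@s["torque"],"yaw",np.degrees(R.from_rotvec(s["tool_rot"]).as_matrix()[:2,0]@[0,0]))
    return s
E
python3 - <<'E'
from h import *
s=st();w=viewer.capture("wrist");t=viewer.capture("top")
t=cv2.resize(t[140:250,210:320],None,fx=3.8,fy=3.8,interpolation=cv2.INTER_CUBIC)
w=w[:418,180:560]
cv2.imwrite("pics/w2.png",np.hstack([w,t])[...,::-1])
togo(drv(-26,-35,168),85.7)
E
```

```text
clk 2.15 drive f,l [-28.109 -42.745] z 169.08452611198376 F drive [-0.05   0.12   0.604] tq [ 0.003  0.021 -0.014] yaw 0.0
tool shift m [0.008 0.002 0.001] yaw 85.03417052166559 turn -0.6658294783344161
```

View pics/w2.png

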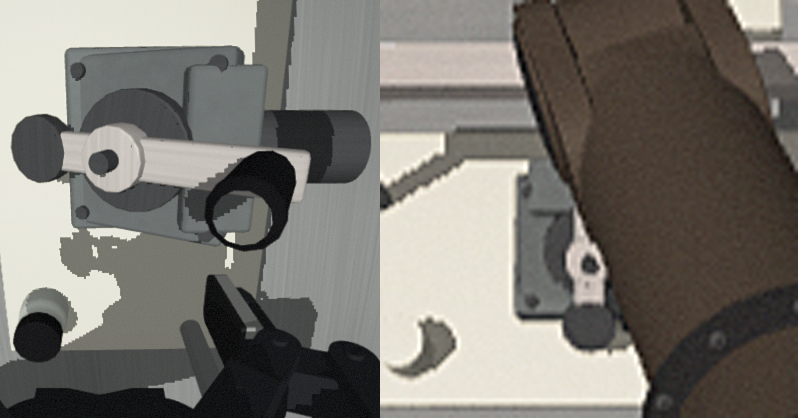

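The wrist view shows the far finger at (230,300) just right of the knob, whose top is at (245,222), and the two line up in depth. I'll move left towards contact.

jog_arm(
  moves=[0,0.003,0.001,0,-0.4,0,0.006,0.002,0,-0.7,0,0.009,0.002,0,-0.7,0,0.012,0.002,0,-0.7,0,0.015,0.002,0,-0.7,0,0.018,0.002,0,-0.7,0,0.021,0.002,0,-0.7,0,0.024,0.002,0,-0.7],
)

```text
clock: 2.92
position: [535.9, -9.6, 168.3]
tool_rot: [2.302, 2.137, -0.0]
force: [-0.2, -1.8, 0.6]
finger_gap: 85.2
grasp_force: 0.5
```

Run:
```python
from h import *
st()
```

```text
clk 2.9167 drive f,l [-25.78  -18.572] z 168.28865168803318 F drive [-0.095 -1.86   0.629] tq [-0.164  0.028 -0.058] yaw 0.0
```

jog_arm(
  moves=[0,0.001,0,0,0,0,0.002,0,0,0,0,0.003,0,0,0,0,0.004,0,0,0,0,0.005,0,0,0,0,0.006,0,0,0,0,0.007,-0.001,0,0,0,0.008,-0.001,0,0],
)

```text
clock: 3.58
position: [535.0, -4.4, 167.8]
tool_rot: [2.305, 2.133, -0.005]
force: [-1.2, -12.4, -0.6]
finger_gap: 85.2
grasp_force: 5.6
```

Run:
```python
from h import *
st()
```

```text
clk 3.5833 drive f,l [-27.087 -13.513] z 167.81232448065504 F drive [ -0.24  -12.413  -0.644] tq [-2.18   0.028 -0.457] yaw 0.0
```

jog_arm(
  moves=[0,0,0,0,0,0,0,0,0,0,0,0,0,0,0,0,0,0,0,0,0,0,0,0,0,0,0,0,0,0,0,0,0,0,0,0,0,0,0,0],
)

```text
clock: 4.25
position: [534.9, -4.6, 167.8]
tool_rot: [2.305, 2.133, -0.005]
force: [-0.9, -8.8, 0.1]
finger_gap: 85.2
grasp_force: 4.6
```

Run:
```python
from h import *
s=st();w=viewer.capture("wrist");np.save("sL.npy",np.r_[s["position"],s["tool_rot"]]);cv2.imwrite("pics/wL.png",w[...,::-1])
```

```text
clk 4.25 drive f,l [-27.129 -13.633] z 167.81004456605666 F drive [-0.213 -8.88   0.109] tq [-1.779  0.035 -0.381] yaw 0.0
```

View pics/wL.png

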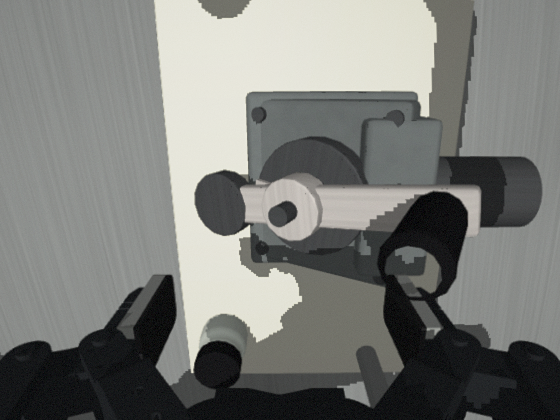

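The view shows the far finger touching the knob, whose top is at about (412,268), and nothing else. The arm stalled at about 9–12 N, so this is the left end. Now I'll back off, lift over and come down on the left side.

jog_arm(
  moves=[0,-0.005,0,0,0,0,-0.01,0,0,0,0,-0.01,0,-0.015,0,0,-0.01,0,-0.035,0,0,-0.01,0,-0.05,0,0,-0.01,0,-0.05,0,0,0.01,0,-0.05,0,0,0.03,0,-0.05,0],
)

```text
clock: 4.97
position: [534.5, 26.4, 217.0]
tool_rot: [-2.304, -2.132, 0.01]
force: [-9.0, -3.0, -1.6]
finger_gap: 85.6
grasp_force: 0.0
```

Run:
```python
from h import *
st()
A,F=frame()
for f,u,v in(("s1",468,177),("sL",412,268)):
    q=np.load(f+".npy");s=dict(position=q[:3],tool_rot=q[3:])
    p=F.T@(onplane("wrist",u,v,A+F@[0,0,105],F[:,2],s)-A);print(f,p,np.hypot(*p[:2]),np.arctan2(p[1],p[0]))
```

```text
clk 4.9667 drive f,l [-29.898  17.23 ] z 217.02629980146898 F drive [-8.79  -3.696 -1.592] tq [-0.539  1.396 -0.337] yaw 0.0
s1 [ 79.876  -0.002 105.   ] 79.87575574919708 -2.8158982589264152e-05
sL [ 78.716  12.312 105.   ] 79.67271523186656 0.15514891704706635
```

Run:
```python
from h import *
a=viewer.capture("side");s=st();w=viewer.capture("wrist");st();np.save("sM.npy",np.r_[s["position"],s["tool_rot"]])
A=cv2.resize(a[110:250,200:370],(500,412),interpolation=cv2.INTER_CUBIC)
cv2.imwrite("pics/m.png",np.hstack([A,w[:412,260:]])[...,::-1])
```

```text
clk 5.0167 drive f,l [-29.911  23.735] z 217.4644915867804 F drive [-9.274  6.882 -1.208] tq [0.589 1.345 0.164] yaw 0.0
clk 5.0667 drive f,l [-29.889  23.376] z 217.5372038958194 F drive [-10.15   3.76  -0.57] tq [0.422 1.533 0.138] yaw 0.0
```

View pics/m.png

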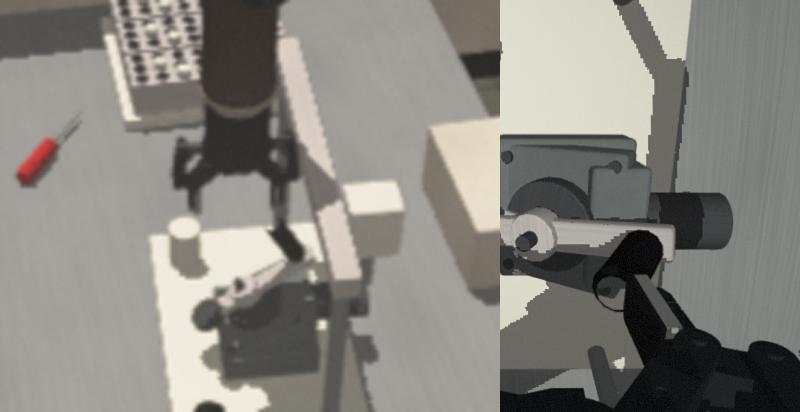

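The side view shows the far finger's knuckle against the beam, pressing at about 10 N. I'll pull straight back towards the robot, then go left and down, and move forward only once low.

jog_arm(
  moves=[0,0,-0.012,0,0,0,0,-0.025,0,0,0,0,-0.03,0,0,0,0.012,-0.03,0,0,0,0.026,-0.03,0,0,0,0.03,-0.03,0,0,0,0.03,-0.03,0.01,0,0,0.03,-0.03,0.02,0],
)

```text
clock: 5.73
position: [510.5, 60.2, 197.8]
tool_rot: [2.301, 2.137, 0.001]
force: [0.7, -0.6, -0.4]
finger_gap: 85.4
grasp_force: 0.0
```

Run:
```python
from h import *
st();togo(drv(-28,50,168),85.7)
```

```text
clk 5.7333 drive f,l [-56.306  49.137] z 197.82047949292289 F drive [ 0.706 -0.515 -0.376] tq [-0.031 -0.033 -0.024] yaw 0.0
tool shift m [0.001 0.028 0.03 ] yaw 85.76601782704856 turn 0.06601782704855452
```

jog_arm(
  moves=[0,0,0,0.01,0,0,0,0,0.02,0,0,0,0,0.03,0,0,0,0.008,0.03,0,0,0,0.018,0.03,0,0,0,0.027,0.03,0,0,-0.003,0.027,0.03,0,0,-0.006,0.027,0.03,0],
)

```text
clock: 6.4
position: [537.6, 52.4, 168.6]
tool_rot: [2.302, 2.137, 0.001]
force: [-0.3, -0.9, -0.4]
finger_gap: 85.7
grasp_force: 0.0
```

Run:
```python
from h import *
st()
```

```text
clk 6.4 drive f,l [-28.756  43.343] z 168.5806134748274 F drive [-0.258 -0.954 -0.351] tq [ 0.024 -0.012  0.011] yaw 0.0
```

jog_arm(
  moves=[0,-0.004,0,0,0,0,-0.008,0,0,0,0,-0.012,0,0,0,0,-0.016,0,0,0,0,-0.02,0,0,0,0,-0.024,0,0,0,0,-0.028,0,0,0,0,-0.031,0,0,0],
)

```text
clock: 7.07
position: [534.2, 21.0, 168.4]
tool_rot: [2.303, 2.137, -0.0]
force: [0.2, 1.0, 0.9]
finger_gap: 85.5
grasp_force: 0.5
```

Run:
```python
from h import *
st()
```

```text
clk 7.0667 drive f,l [-29.776  11.783] z 168.37513494521886 F drive [0.115 1.031 0.883] tq [ 0.197 -0.054  0.063] yaw 0.0
```

jog_arm(
  moves=[0,-0.002,0,0,0,0,-0.004,0,0,0,0,-0.006,-0.001,0,0,0,-0.008,-0.001,0,0,0,-0.01,-0.002,0,0,0,-0.012,-0.002,0,0,0,-0.013,-0.003,0,0,0,-0.014,-0.003,0,0],
)

```text
clock: 7.73
position: [530.0, 7.7, 168.2]
tool_rot: [-2.302, -2.137, 0.0]
force: [-0.6, 2.1, -0.6]
finger_gap: 85.4
grasp_force: 0.6
```

Run:
```python
from h import *
st()
```

```text
clk 7.7333 drive f,l [-32.999  -1.78 ] z 168.22643192022255 F drive [-0.768  2.037 -0.579] tq [0.203 0.042 0.04 ] yaw 0.0
```

jog_arm(
  moves=[0,-0.001,0,0,0,0,-0.002,0,0,0,0,-0.003,0,0,0,0,-0.004,-0.001,0,0,0,-0.005,-0.001,0,0,0,-0.006,-0.001,0,0,0,-0.007,-0.002,0,0,0,-0.008,-0.002,0,0],
)

```text
clock: 8.4
position: [527.5, -0.1, 168.3]
tool_rot: [-2.302, -2.137, 0.0]
force: [0.4, 1.0, -1.0]
finger_gap: 85.3
grasp_force: 0.6
```

Run:
```python
from h import *
st()
```

```text
clk 8.4 drive f,l [-34.875  -9.769] z 168.2884586941725 F drive [ 0.278  1.028 -0.988] tq [ 0.267 -0.003  0.053] yaw 0.0
```

jog_arm(
  moves=[0,-0.001,0,0,0,0,-0.0015,0,0,0,0,-0.002,0,0,0,0,-0.003,0,0,0,0,-0.0035,-0.001,0,0,0,-0.004,-0.001,0,0,0,-0.005,-0.001,0,0,0,-0.005,-0.001,0,0],
)

```text
clock: 9.07
position: [526.4, -3.9, 168.3]
tool_rot: [-2.301, -2.138, -0.002]
force: [1.0, 4.3, -2.2]
finger_gap: 85.5
grasp_force: 2.4
```

Run:
```python
from h import *
s=st();w=viewer.capture("wrist");np.save("sR.npy",np.r_[s["position"],s["tool_rot"]]);cv2.imwrite("pics/wR.png",w[...,::-1])
```

```text
clk 9.0667 drive f,l [-35.708 -13.656] z 168.3318272431871 F drive [ 0.705  4.414 -2.163] tq [ 0.946 -0.059  0.233] yaw 0.0
```

View pics/wR.png

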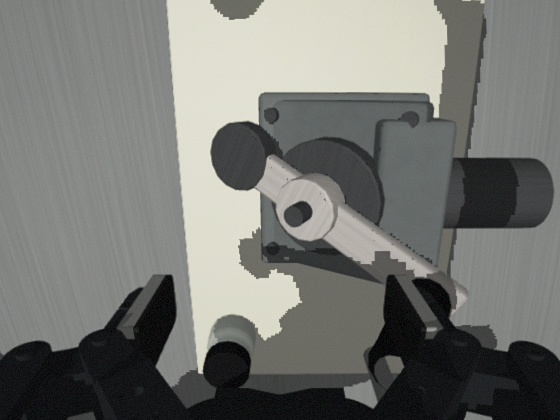

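The view shows the finger on the knob's left side, the bar swung right and the force rising to 4.4 N. I'll push a little more to confirm the stop.

jog_arm(
  moves=[0,-0.0005,0,0,0,0,-0.001,0,0,0,0,-0.0015,0,0,0,0,-0.0015,0,0,0,0,-0.0015,0,0,0,0,-0.0015,0,0,0,0,-0.0015,0,0,0,0,-0.0015,0,0,0],
)

```text
clock: 9.78
position: [526.4, -4.3, 168.4]
tool_rot: [-2.299, -2.139, -0.003]
force: [2.7, 8.1, -1.9]
finger_gap: 85.2
grasp_force: 4.1
```

Run:
```python
from h import *
st()
```

```text
clk 9.7833 drive f,l [-35.675 -13.989] z 168.3791146941156 F drive [ 2.034  8.293 -1.863] tq [ 1.651 -0.062  0.381] yaw 0.0
```

Stalled at 8 N, so this is the right end. The span between the two ends comes to about 0.6 rad, which is plausible. I'll go round the front of the knob to its right side.

jog_arm(
  moves=[0,0.005,0,0,0,0,0.01,0,0,0,0,0.01,-0.015,0,0,0,0.01,-0.035,0,0,0,0.01,-0.05,0,0,0,0.01,-0.05,0,0,0,-0.01,-0.05,0,0,0,-0.03,-0.05,0,0],
)

```text
clock: 10.45
position: [474.5, -32.5, 168.7]
tool_rot: [2.299, 2.139, 0.001]
force: [0.9, -0.8, -0.3]
finger_gap: 85.3
grasp_force: 0.0
```

jog_arm(
  moves=[0,-0.018,0,0,0,0,-0.032,0,0,0,0,-0.034,0,0,0,0,-0.034,0,0,0,0,-0.034,0,0,0,0,-0.034,0,0,0,0,-0.034,0,0,0,0,-0.034,0,0,0],
)

```text
clock: 11.12
position: [471.7, -65.8, 168.3]
tool_rot: [-2.301, -2.139, -0.0]
force: [0.8, -0.2, -0.1]
finger_gap: 85.7
grasp_force: 0.0
```

Run:
```python
from h import *
s=st();togo(drv(-33,-74,168),85.7)
w=viewer.capture("wrist");np.save("sR2.npy",np.r_[s["position"],s["tool_rot"]]);cv2.imwrite("pics/wR2.png",w[...,::-1])
```

```text
clk 11.1167 drive f,l [-85.628 -79.414] z 168.34338511317466 F drive [ 0.829 -0.112 -0.093] tq [-0.006  0.034  0.019] yaw 0.0
tool shift m [0.005 0.053 0.   ] yaw 85.81547183252266 turn 0.11547183252265825
```

View pics/wR2.png

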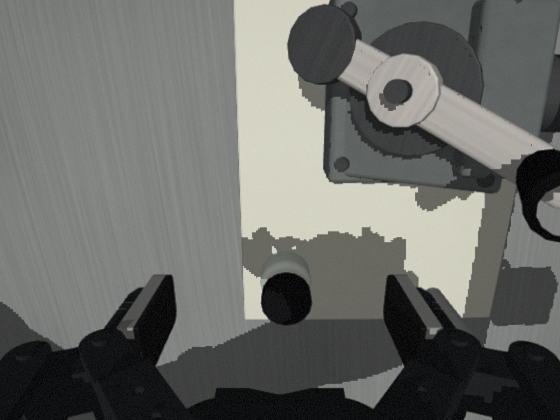

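The view shows the bar swung right, with the knob top at about (555,205), partly cut off, and the finger clear on its right side. I'll move forward.

jog_arm(
  moves=[0,0,0.015,0,0,0,0,0.03,0,0,0,0,0.045,0,0,0,0,0.053,0,0,0,0,0.053,0,0,0,0.004,0.053,0,0,0,0.008,0.053,0,0,0,0.012,0.053,0,0],
)

```text
clock: 11.83
position: [524.5, -57.9, 168.3]
tool_rot: [-2.302, -2.138, 0.001]
force: [0.4, 0.4, -0.1]
finger_gap: 85.6
grasp_force: 0.0
```

Run:
```python
from h import *
st()
A,F=frame();q=np.load("sR2.npy");s=dict(position=q[:3],tool_rot=q[3:])
p=F.T@(onplane("wrist",555,205,A+F@[0,0,105],F[:,2],s)-A);print(p,np.hypot(*p[:2]),np.arctan2(p[1],p[0]))
# bar angle from hub centre -> bar far end axis (plane h=38), hub circle & line mid
for f,pts in(("sR2",((404,90),(518,163))),("sL",((290,208),(478,210)))):
    q=np.load(f+".npy");s=dict(position=q[:3],tool_rot=q[3:])
    P=[F.T@(onplane("wrist",u,v,A+F@[0,0,38],F[:,2],s)-A) for u,v in pts];print(f,P,np.arctan2(*(P[1]-P[0])[1::-1]))
```

```text
clk 11.8333 drive f,l [-33.558 -67.571] z 168.29867426674548 F drive [ 0.391  0.416 -0.063] tq [-0.001 -0.038  0.055] yaw 0.0
[ 66.784 -34.175 105.   ] 75.0202673064949 -0.4729774788407434
sR2 [array([ 0.035,  1.684, 38.   ]), array([ 58.659, -31.875,  38.   ])] -0.5199001998121975
sL [array([-2.119,  0.683, 38.   ]), array([94.792, 15.258, 38.   ])] 0.14927281544081178
```

jog_arm(
  moves=[0,0.005,0,0,0,0,0.009,0.001,0,0,0,0.013,0.002,0,0,0,0.017,0.003,0,0,0,0.021,0.004,0,0,0,0.025,0.005,0,0,0,0.028,0.005,0,0,0,0.029,0.005,0,0],
)

```text
clock: 12.5
position: [532.5, -29.3, 168.3]
tool_rot: [-2.302, -2.138, -0.0]
force: [-1.5, 0.2, 0.3]
finger_gap: 85.1
grasp_force: 0.5
```

Run:
```python
from h import *
s=st();w=viewer.capture("wrist");st();np.save("sF.npy",np.r_[s["position"],s["tool_rot"]]);cv2.imwrite("pics/wF.png",w[...,::-1])
```

```text
clk 12.5 drive f,l [-27.687 -38.475] z 168.26062885370953 F drive [-1.462  0.085  0.343] tq [-0.19  -0.032 -0.092] yaw 0.0
clk 12.55 drive f,l [-27.772 -38.546] z 168.21259443030186 F drive [ 0.18  -0.476 -0.46 ] tq [ 0.007 -0.011  0.036] yaw 0.0
```

View pics/wF.png

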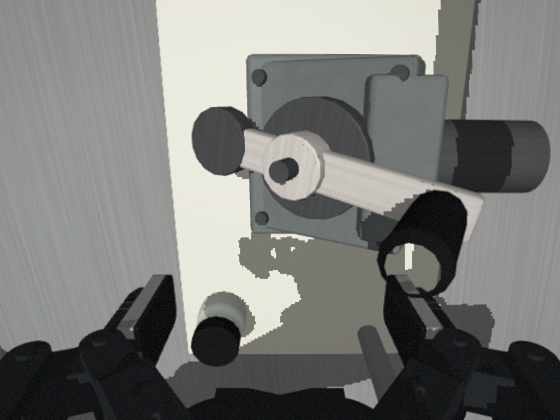

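The view shows the knob top at (412,267), resting against the finger. That puts the knob at about −0.158 rad against a middle of −0.145 to −0.16, so I'll back the finger away.

jog_arm(
  moves=[0,-0.004,0,0,0,0,-0.01,0,0,0,0,-0.02,0,0,0,0,-0.025,-0.01,0,0,0,-0.025,-0.025,0,0,0,-0.025,-0.04,0,0,0,-0.025,-0.04,0,0,0,-0.025,-0.04,0,0],
)

```text
clock: 13.22
position: [489.9, -52.8, 168.5]
tool_rot: [2.303, 2.136, -0.001]
force: [1.6, -0.4, -0.2]
finger_gap: 85.4
grasp_force: 0.0
```

Run:
```python
from h import *
s=st();w=viewer.capture("wrist")
A,F=frame()
for n in(-.2,-.15,-.1):print(n,proj("wrist",A+F@np.array([80*np.cos(n),80*np.sin(n),105]),s))
cv2.imwrite("pics/wG.png",w[...,::-1])
```

```text
clk 13.2167 drive f,l [-68.455 -65.138] z 168.47730382611036 F drive [ 1.671 -0.228 -0.151] tq [ 0.031 -0.046 -0.009] yaw 0.0
-0.2 [[549.077 197.643]]
-0.15 [[554.467 185.635]]
-0.1 [[559.214 173.15 ]]
```

View pics/wG.png

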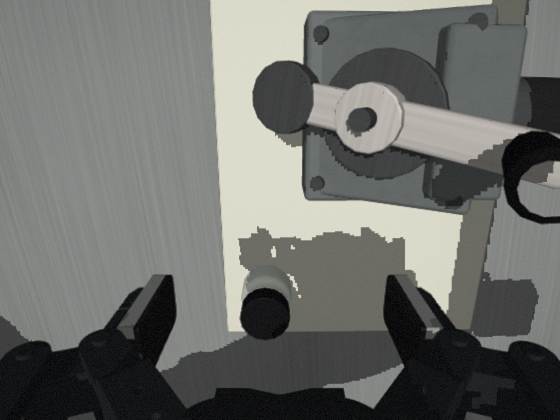

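The view shows the lever free of the fingers, with the knob top centred at about row 186, so the angle is about −0.15. I'll hand in now.

```bash
python3 -c "
from workcell import r
print(r.hand_in())"
```

```text
the job is handed in; nothing more can be done
None
```

I rocked the lever left and then right until it met firm resistance (about 8–12 N), left it released at about the middle of the roughly 0.6 rad play, and handed the job in at 13 s with no verdict returned; a finger knuckle pressed the beam at about 10 N on the way.

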